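# Dock the patient monitor on its sloping rail

### The job

Slide the handheld patient monitor by its T-shaped foot into the track on the sloping dock, entering at the track's open end, until it is fully home against the end stop. Then push the dock's sliding keeper bar fully across behind it so that it cannot come out. Leave the other things on the table where they are.

Things in the scene. Friction and masses are not known exactly. Their poses are not given: they have to be found in the camera images.
- monitor: Handheld monitor (0.18 to 0.33 kg) on a grey T-foot. Origin: centre of the foot's underside, z out of the screen. Foot plate 40 (x) x 52 (y) x 6 (z) mm, with a thin nose at each y end (36 wide, 3 thick) making it 60 long. Neck 20 (x) x 56 (y) mm from z = 6 to 20. Stands on its foot on the table, y within 0.5 rad of world y. Mechanically the same either way round.
- monitor_box (a point): Centre of the monitor's box, 35 mm above the foot's underside: white plastic, 46 (x) x 90 (y) x 30 (z) mm, dark screen and three round buttons on top. Grip it here across the 46 mm width. Axes as monitor.
- track: Track on the dock's sloping face, fixed, 30 deg slope rising away from the robot. Origin on the track floor, 70 mm above the table, where the foot's origin lies when the monitor is fully home; the monitor's axes then match. x up the slope, y along the level track from open end (-y) to end stop (stop face at y = 30 mm), z out of the face. About 2 mm play to each side and 3 mm under the lips.
- track_mouth (a point): The track's open end, on the floor, at track y = -31 mm. Side walls 44 mm apart inside run from here to the stop; inward lips over the floor, underside 9 mm and top 13 mm above it, leave 26 mm open between them, so the foot enters only here. Walls and lips flare outwards for 16 mm in front of it (about 5 mm wider each side; lip tips rise to about 17 mm, under the box). Axes as track.
- dock_face (a point): Centre of the dock's flat sloping plate, grey, 180 (x, up the slope) x 126 (y) mm, 10 mm thick: track x = -45 to 135, y = -80 to 46 mm. Its top is the track's floor (z = 0). Nothing stands on it but the track and the keeper with its guide. Axes as track.
- keeper (a joint): Travel of the steel keeper bar, m: 0 fully open (up the slope), 0.055 fully shut. It slides down the slope (track -x) on the line track y = -53 mm, and shut lies behind the box of a home monitor with 4 mm play. Starts at 0 to 0.012. About 2.5 N moves it and it stays where it is left.
- keeper_nose (a point): Middle of the bar's down-slope end: at track x = 66 mm open, 11 mm shut. The bar is 62 (x) x 8 (y) x 10 (z) mm, at track z = 20 to 30, on a fixed guide block with low cheeks (track x 70 to 126, y -62 to -44, z 0 to 29 mm). Axes as track.
- keeper_tab (a point): Centre of the upright tab at the bar's up-slope end: 10 (x) x 14 (y) x 26 (z) mm, track z = 30 to 56. At track x = 123, y = -53, z = 43 mm when open, x = 68 mm when shut. Push it here. Axes as track.
- clipper: Hair clipper: white box 40 x 120 x 30 mm with a steel blade at one end, no foot; it may lie in either of two places, the monitor in the other. Leave alone. Origin under its centre.
- syringe1: Syringe lying on the table, about 120 mm long, 16 mm high. Leave alone.
- syringe2: The second syringe, the same. Leave alone.
- dish: Steel bowl, 110 mm across, 40 mm high, origin under its centre. Leave alone.
- vial: Amber bottle, 44 mm across, 85 mm high, origin under its centre. Leave alone.
- tape: Roll of tape lying flat, 84 mm across, 25 mm high. Leave alone.
- swab_jar: Open glass, 80 mm across, 90 mm high. Leave alone.
Mind the look-alikes: they are no part of the job. Leave any pink look-alike of the monitor alone. Of the things that look like the part that bears track, the larger one is meant.

How it is judged:
On the way, in this order (a step that is already met when the one before it is completed fails the run):
1. the monitor is fully home in the track, keeper still open (y of monitor in the frame of track between -0.007 and 0.004 m and x of monitor in the frame of track between -0.005 and 0.005 m and z of monitor in the frame of track between -0.003 and 0.006 m and angle between the z axis of monitor and the z axis of track, either way round below 0.12 rad and angle between the y axis of monitor and the y axis of track, either way round below 0.15 rad and value of joint keeper below 0.035 m), for 0.2 s.
2. the keeper is pushed across behind it (value of joint keeper above 0.045 m), for 0.2 s.
At the end, for the whole second after the job is handed in: The monitor stands at rest in the track, its foot under the lips and within 7 mm of fully home along the track (5 mm across, 3 mm below to 6 mm above the floor, 7 degrees of tilt, 8 degrees of turn), and the keeper is at least 45 mm of its 55 mm across (y of monitor in the frame of track between -0.007 and 0.004 m and x of monitor in the frame of track between -0.005 and 0.005 m and z of monitor in the frame of track between -0.003 and 0.006 m and angle between the z axis of monitor and the z axis of track, either way round below 0.12 rad and angle between the y axis of monitor and the y axis of track, either way round below 0.15 rad and value of joint keeper above 0.045 m and linear speed of monitor below 0.02 m/s); the robot touches nothing.
It fails at once if another thing on the table is moved more than 30 mm (distance of any of clipper, syringe1, syringe2, dish, vial, tape, swab_jar from where it was at the start of the episode above 0.03 m).
It also fails if it takes over 53 s, if anything falls off the work surface, if the arm or the gripper's body presses on something with over 40 N, if the wrist force passes 120 N, or if a joint passes its speed limit or range.

### The arm

A 6-joint arm with a two-finger parallel gripper is mounted at the origin on the work surface. World frame = base frame: x ahead of the robot, y to its left, z up, the work surface at z = 0. Lengths are in m, angles in rad, forces in N, time in s.
With the tool pointing down it reaches from about 0.35 to 0.975 m from the base axis. Payload 17.4 kg.
Tool frame: the origin (TCP) lies midway between the tips of the shut fingers; the grasp point (between the pads) lies 19 mm behind it; z points along the fingers, y is the direction in which the jaws open and shut (so a half turn about z gives the same grasp; the last joint's range is limited). The gripper opens to 85 mm and grips with 20 to 120 N. Pads are 22 mm wide; open, the fingers measure 114 mm over their backs; the gripper's body (76 mm by 85 mm) begins 54 mm behind the grasp point. The pads swing forward as they close: fully open they stand 13 mm farther back than shut.
Start: joints at [-1.249, 0.116, 1.442, -0, 1.584, -0.038], TCP at [0.238, -0.632, 0.231] pointing down, gripper open.
Joint ranges: [-2.83, 2.83], [-0.83, 2.19], [0.07, 2.5], [-1.14, 4.28], [0.01, 3], [-2.97, 2.97]. Speed limits (rad/s): [1.89, 1.89, 2.22, 3.14, 3.14, 3.14].

### API

Orientations are given as a unit quaternion [x, y, z, w].
In Python, from plant import robot, camera, calibration gives the robot as it stands.
- The arm moves only by the tool drive_tool, never from a script. Its argument "motion" is a list of rows, each a list of 3 entries, a list of its own where there are three numbers: the shift along the tool's x, y, z in units of 0.04 m (1.0 is 0.04 m), then the turn, a rotation vector about the tool's x, y, z in units of 45 degrees (1.0 is 45 degrees), then the gripper's target within -1 to 1 (fully open at 1, half-way at 0, shut at -1). A call has 1 to 12 rows; each row shifts and turns the commanded pose from where the row before left it, along the tool's axes as they then stand; what a row does not reach is not made up. A row lasts 1/10 s, in which the tool goes at most 50 mm and 8.59 degrees, less where a joint would pass 70% of its speed; a pose out of reach is approached as far as the arm can. A call with a number of a shift or a turn outside -1 to 1 is refused whole. A call with a gripper value outside its range is refused whole. The fingers move at their own pace and stop on an object; "force" is the grip in N (left out, the last holds). Time passes only in rows, so rows that do not move let the fingers close. It gives the time, the measured TCP pose, the force and the opening at its end, in the units of the state.
- robot.state(): the state, without advancing time (a new reading comes with each control period).
- camera(name): name is "scene" or "top" or "wrist"; returns the picture (420x560x3 uint8, red, green, blue); there is no depth.
- calibration(name): a dict with "fx", "fy", "cx", "cy" (pixels), "position" and "rotation" of the camera in the world; the wrist camera has in their place "hand_eye" (4x4, takes a point from camera to tool coordinates, whose origin is the TCP and whose axes are the flange's). Camera axes: x right, y down, z forward; pixel columns grow to the right and rows downward; lengths in m; the calibration is good to about 2 mm. A picture is of the moment at which its call begins: read the wrist's pose just before it. calibration takes no time and is no camera call.
- robot.finish_job(): hands the job in, once; it reports no verdict.
The state is a dict: "clock": time; "joint_pos": joint angles; "qd": joint speeds; "effort": joint torques, N m; "eef_pos": TCP position; "tool_rot": TCP orientation; "ft_force": force on the tool from outside, world axes, zero at the start; "torque": the same for the moment, N m; "finger_gap": finger opening in m.
Only numpy, scipy, OpenCV 4.12 (cv2) and the standard library are available. Lean on these libraries where they do the work, as an engineer would, in place of code of your own. Each camera call takes 0.05 s, during which the arm holds its last target. There are 200 camera calls.

## Working session

There is one attempt and no reset: what is moved stays moved. The work goes in short steps, Python scripts to look and compute and a tool call to move; the robot and the scene stay as the last step left them, time stands still between calls to the robot, and variables do not carry over. Pictures are saved under pics/ and viewed, about 8 in all and at most 12, crops included, and the job is handed in when it is done.

Besides the shell and the picture viewer there is one more tool, called after ">>>" in YAML: its name, and indented under it one key for each argument. drive_tool: Moves the arm, as the interface text tells. Shifts and turns lie within -1 to 1; 1 stands for 0.04 m of shift or 45 degrees of turn. Its arguments: {"type":"object","properties":{"motion":{"type":"array","items":{"type":"array"}},"force":{"type":"number"}},"required":["motion"]}

```bash
mkdir -p pics; ls; python3 - <<'E'
from plant import robot,camera,calibration
import cv2,numpy as np
for n in("scene","top"):
    im=camera(n); np.save(f"pics/{n}0.npy",im); cv2.imwrite(f"pics/{n}0.png",cv2.resize(im[:,:,::-1],(800,600),interpolation=cv2.INTER_CUBIC))
    print(n,calibration(n))
print(calibration("wrist")); print(robot.state())
E
```

```text
pics
scene {'fx': 466.172058203905, 'fy': 466.172058203905, 'cx': 277.65752305117843, 'cy': 207.1416557465627, 'position': array([1.22379005, 0.09330196, 0.97553076]), 'rotation': array([ 0.63404158,  0.69896127, -0.25085579, -0.21567517])}
top {'fx': 419.97771382656043, 'fy': 419.97771382656043, 'cx': 274.8505266673376, 'cy': 212.9973779005881, 'position': array([0.35218447, 0.02740657, 1.19931609]), 'rotation': array([-0.69740309,  0.71099021, -0.05701312,  0.06979504])}
{'fx': 319.3783581543676, 'fy': 319.3783581543676, 'cx': 279.73195704466383, 'cy': 211.36663941070097, 'hand_eye': array([[ 1.26789882e-03, -9.47490341e-01, -3.19781873e-01,
         8.24412387e-02],
       [ 9.99999055e-01,  1.03119632e-03,  9.09523324e-04,
         2.70946688e-05],
       [-5.32006674e-04, -3.19782724e-01,  9.47490753e-01,
        -1.43100308e-01],
       [ 0.00000000e+00,  0.00000000e+00,  0.00000000e+00,
         1.00000000e+00]])}
{'clock': 0.1, 'joint_pos': array([-1.24880100e+00,  1.16446503e-01,  1.44219512e+00,  5.93964876e-06,
        1.58398954e+00, -3.78192322e-02]), 'qd': array([ 4.95588927e-04, -9.83222949e-04, -2.22297534e-03,  9.70065811e-05,
        9.53206836e-05,  1.27824270e-03]), 'effort': array([ 1.68413226e-03, -7.33661699e+01, -6.33791041e+01,  7.84655685e-05,
        5.22335147e-03,  1.05347675e-05]), 'eef_pos': array([ 0.23759658, -0.63162423,  0.23063235]), 'tool_rot': array([ 9.83860149e-01,  1.78938364e-01, -7.05921451e-05, -5.14441890e-04]), 'ft_force': array([0.06856945, 0.03804089, 0.26750959]), 'torque': array([-0.00714679, -0.01374714, -0.01103825]), 'finger_gap': 0.08546265023350243}
```

View pics/scene0.png

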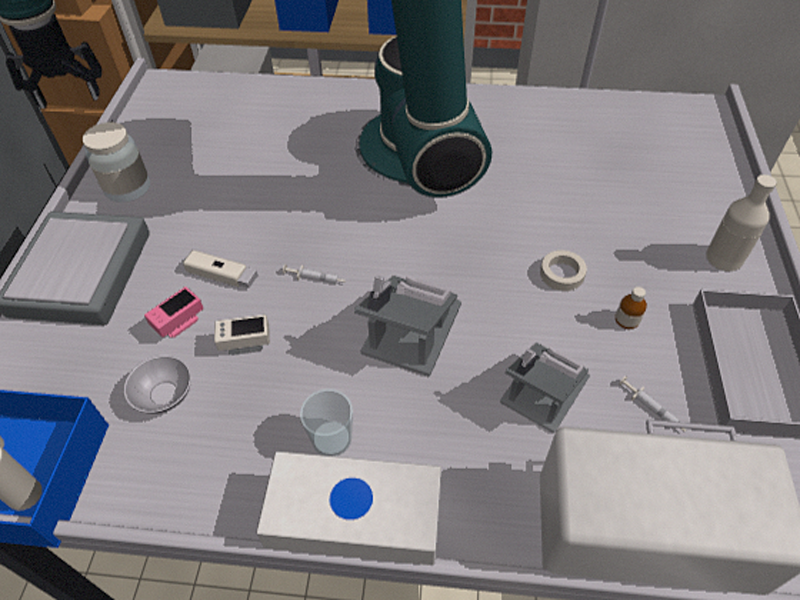

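View pics/top0.png

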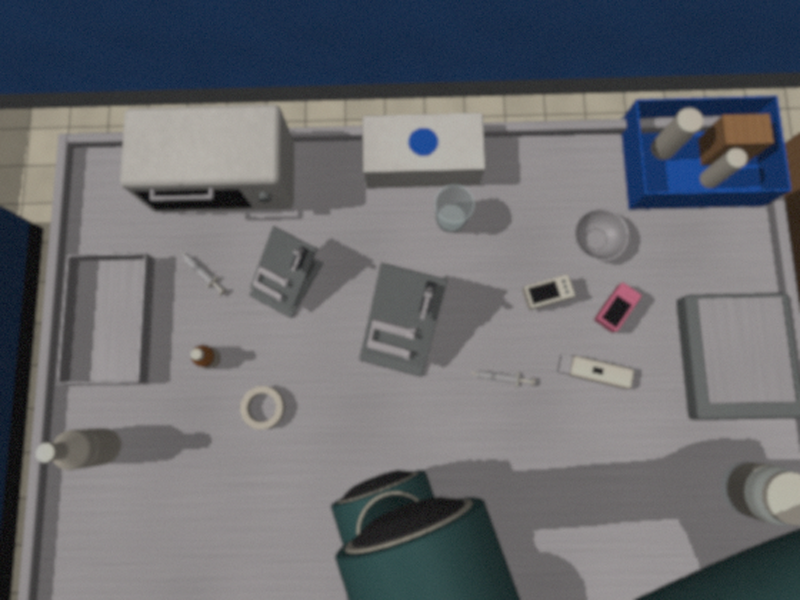

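The scene view shows two white candidates and one pink one. At scene pixels (800-wide), these are the clipper (218,267, with a blade), the pink look-alike (174,311), and the white box with a screen and three buttons (242,331). The white box fits the monitor. There are two docks, at (410,320) large and (545,385) small, and the larger is meant. I'll confirm both in one enlarged crop.

```bash
python3 - <<'E'
import cv2,numpy as np
s=np.load("pics/scene0.npy")[:,:,::-1];t=np.load("pics/top0.npy")[:,:,::-1]
def c(im,x,y,w,h,W,H):
    o=cv2.resize(im[y:y+h,x:x+w],(W,H),interpolation=cv2.INTER_CUBIC)
    return o
# scene dock crop 100x75 -> x4 ; etc
A=c(s,240,185,100,75,400,300);B=c(t,240,180,80,60,400,300)*1
C=c(s,140,210,60,45,400,300);D=c(t,355,185,60,45,400,300)
cv2.imwrite("pics/crop1.png",np.vstack([np.hstack([A,B]),np.hstack([C,D])]))
E
```

```text
(no output)
```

View pics/crop1.png

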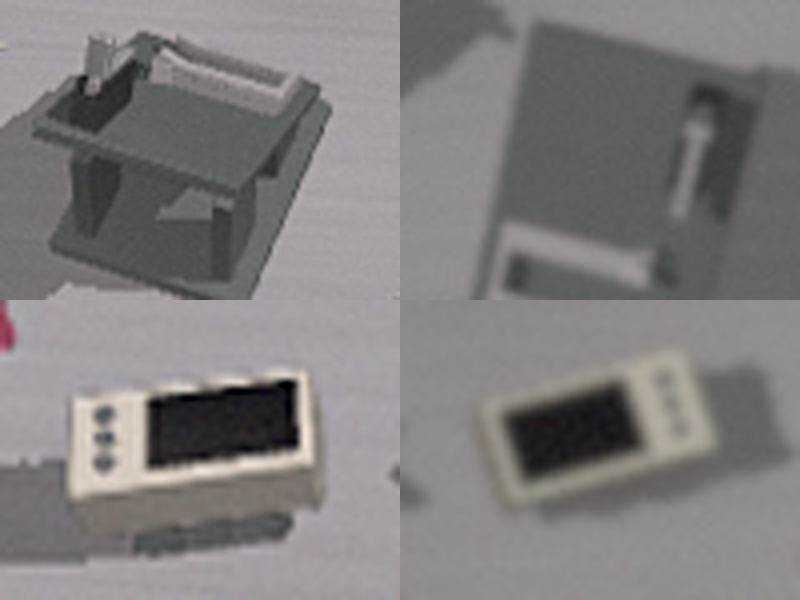

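The crop confirms the monitor (white box, screen, three buttons, grey foot) and the larger dock, with its track at the low end and its keeper on the −y side. Next I'll fit both poses from the corner pixels.

```bash
cat > h.py <<'E'
import numpy as np, cv2
from scipy.spatial.transform import Rotation as R
from scipy.optimize import least_squares
from plant import robot,camera,calibration
def cam(n,st=None):
    c=calibration(n)
    if n!="wrist": return c,np.array(c["position"]),R.from_quat(c["rotation"]).as_matrix()
    Rt=R.from_quat(st["tool_rot"]).as_matrix();H=c["hand_eye"]
    return c,np.array(st["eef_pos"])+Rt@H[:3,3],Rt@H[:3,:3]
def proj(C,P):
    c,p,Rm=C; q=(np.atleast_2d(P)-p)@Rm
    return np.c_[c["fx"]*q[:,0]/q[:,2]+c["cx"],c["fy"]*q[:,1]/q[:,2]+c["cy"]]
SL=R.from_euler('y',-30,degrees=True)
def track(v): # x,y,yaw -> pos,R
    return np.array([v[0],v[1],.07]),(R.from_euler('z',v[2])*SL).as_matrix()
def mon(v): return np.array([v[0],v[1],0]),R.from_euler('z',v[2]).as_matrix()
def fit(f,obs,v0):
    def r(v):
        p,M=f(v); return np.concatenate([(proj(C,np.array(L)@M.T+p)-np.array(px)).ravel() for C,L,px in obs])
    s=least_squares(r,v0,loss='soft_l1'); return s.x,r(s.x).reshape(-1,2).round(1)
E
python3 - <<'E'
from h import *
S=cam("scene");T=cam("top");m=.001
L=np.array([[135,-80,0],[135,46,0],[-45,46,0],[-45,-80,0]])*m
v,r=fit(track,[(S,L,[[248.8,215.5],[299.5,231.3],[319.5,205.5],[276,194]]),(T,L,[[313,194],[267,183.6],[252,253.4],[297.5,262.5]])],[.5,0,0])
print("track",v,r.tolist())
L=np.array([[-23,-45,50],[-23,45,50],[23,45,50],[23,-45,50]])*m
v,r=fit(mon,[(S,L,[[150.5,224.7],[186.2,220.5],[188,236],[151.2,239.3]]),(T,L,[[402.7,206],[371.5,215.5],[367,200.8],[397.8,192.2]])],[.6,-.3,0])
print("mon",v,r.tolist())
for n,p in dict(clipper=(420,260),syr=(352,265),dish=(422,166),jar=(318,147),pink=(433,215)).items():
    c,pp,M=T;d=M@np.array([(p[0]-c["cx"])/c["fx"],(p[1]-c["cy"])/c["fy"],1]);print(n,pp+d*((.02-pp[2])/d[2]))
E
```

```text
track [ 0.49759785  0.05423507 -0.27439821] [[-0.9, -0.3], [0.6, 0.0], [0.7, -0.0], [-1.7, -1.9], [0.0, 1.7], [-1.1, 0.3], [0.7, -8.1], [-0.4, -5.6]]
mon [ 0.58281264 -0.25829636  0.26026409] [[-0.2, -0.4], [0.5, -1.1], [-0.7, -1.8], [-1.2, 0.0], [-0.3, 0.4], [-0.0, -0.2], [-0.7, -1.2], [-0.8, -1.3]]
clipper [ 0.4252621  -0.35407847  0.02      ]
syr [ 0.41497036 -0.16510452  0.02      ]
dish [ 0.6956605  -0.38116373  0.02      ]
jar [ 0.76044849 -0.08303216  0.02      ]
pink [ 0.5512857  -0.40062415  0.02      ]
```

```bash
cat >> h.py <<'E'
TP=lambda M: M@np.array([[0,1,0],[1,0,0],[0,0,-1.]])  # part axes -> tool axes (X=y,Y=x,Z=-z)
def plan(pos,Rm,g,st=None,v=.038,w=8.2,start=None):
    st=st or robot.state(); p,q=start or (np.array(st["eef_pos"]),R.from_quat(st["tool_rot"]))
    G=R.from_matrix(Rm); n=int(max(np.ceil(np.linalg.norm(pos-p)/v),np.ceil(np.degrees((q.inv()*G).magnitude())/w),1))
    rows=[]
    for k in range(n,0,-1):
        s=q.inv().apply(pos-p)/k; t=(q.inv()*G).as_rotvec()/k
        s=np.round(s/.04,2);t=np.round(np.degrees(t)/45,3)
        rows.append([s.tolist(),t.tolist(),g]); p=p+q.apply(s*.04); q=q*R.from_rotvec(np.radians(t*45))
    print(n,str(rows).replace(" ","")); return p,q
E
python3 - <<'E'
from h import *
p,M=mon([.583,-.258,.26]); plan(np.array([.583,-.258,.15]),TP(M),1)
E
```

```text
14 [[[0.81,-0.41,0.14],[-0.0,-0.0,-0.134],1],[[0.85,-0.32,0.14],[-0.0,-0.0,-0.134],1],[[0.88,-0.23,0.15],[-0.0,-0.0,-0.134],1],[[0.9,-0.13,0.14],[-0.0,-0.0,-0.134],1],[[0.91,-0.04,0.15],[-0.0,-0.0,-0.134],1],[[0.91,0.06,0.14],[-0.0,-0.0,-0.134],1],[[0.9,0.15,0.15],[-0.0,-0.0,-0.134],1],[[0.87,0.24,0.14],[-0.0,-0.0,-0.134],1],[[0.84,0.33,0.15],[-0.0,-0.0,-0.133],1],[[0.81,0.42,0.14],[-0.0,-0.0,-0.134],1],[[0.76,0.5,0.15],[-0.0,-0.0,-0.133],1],[[0.7,0.58,0.14],[-0.0,-0.0,-0.134],1],[[0.63,0.65,0.15],[-0.0,-0.001,-0.133],1],[[0.56,0.72,0.14],[-0.0,-0.0,-0.134],1]]
```

>>> drive_tool:
  motion:
    - [[0.81,-0.41,0.14],[0,0,-0.134],1]
    - [[0.85,-0.32,0.14],[0,0,-0.134],1]
    - [[0.88,-0.23,0.15],[0,0,-0.134],1]
    - [[0.9,-0.13,0.14],[0,0,-0.134],1]
    - [[0.91,-0.04,0.15],[0,0,-0.134],1]
    - [[0.91,0.06,0.14],[0,0,-0.134],1]
    - [[0.9,0.15,0.15],[0,0,-0.134],1]
    - [[0.87,0.24,0.14],[0,0,-0.134],1]
    - [[0.84,0.33,0.15],[0,0,-0.133],1]
    - [[0.81,0.42,0.14],[0,0,-0.134],1]
    - [[0.76,0.5,0.15],[0,0,-0.133],1]
    - [[0.7,0.58,0.14],[0,0,-0.134],1]

```text
clock: 1.3
eef_pos: [0.5342, -0.3098, 0.1616]
tool_rot: [0.688, 0.726, -0.0, -0.0]
ft_force: [-0.7, -0.1, 0.7]
finger_gap: 0.0853
```

>>> drive_tool:
  motion:
    - [[0.63,0.65,0.15],[0,0,-0.133],1]
    - [[0.56,0.72,0.14],[0,0,-0.134],1]
    - [[0,0,0],[0,0,0],1]
    - [[0,0,0],[0,0,0],1]

```text
clock: 1.7
eef_pos: [0.5834, -0.2575, 0.1499]
tool_rot: [0.609, 0.793, -0.0, -0.001]
ft_force: [0.3, 1.1, -0.4]
finger_gap: 0.0856
```

```bash
python3 - <<'E'
from h import *
st=robot.state(); im=camera("wrist"); np.save("pics/w1.npy",im); print(st["clock"],st["eef_pos"],st["tool_rot"])
np.save("pics/w1st.npy",st,allow_pickle=True)
im=im[:,:,::-1].copy()
cv2.imwrite("pics/w1.png",cv2.resize(im,(800,600),interpolation=cv2.INTER_CUBIC))
E
```

```text
1.7 [ 0.58336566 -0.25751731  0.14991372] [ 6.09176600e-01  7.93034417e-01 -1.85155050e-04 -5.00223887e-04]
```

View pics/w1.png

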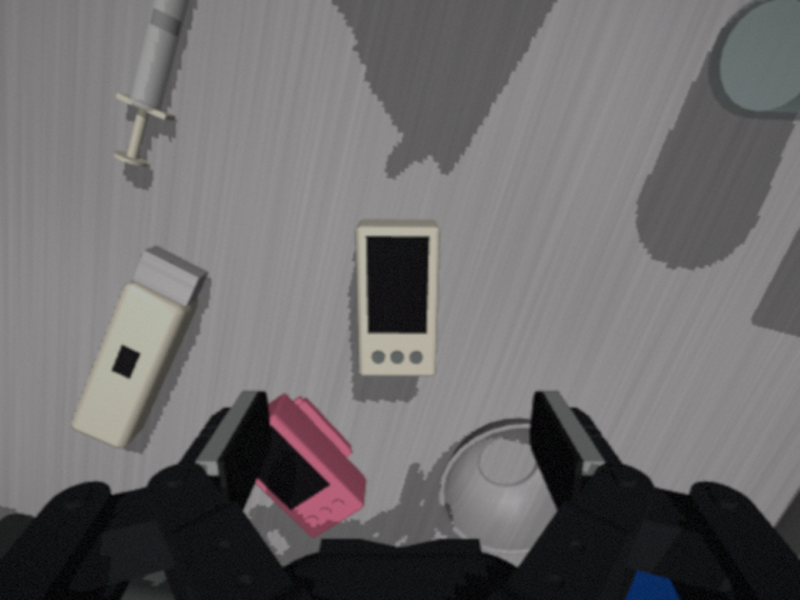

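The wrist view has the monitor at (397,300), almost aligned, with its top-face corners at (358,228), (438,228), (434,375) and (359,375). The pink look-alike, at (310,465), is clear of the fingers.

```bash
python3 - <<'E'
from h import *
st=np.load("pics/w1st.npy",allow_pickle=True).item()
W=cam("wrist",st)
L=np.array([[-23,45,50],[23,45,50],[23,-45,50],[-23,-45,50]])*.001
v,r=fit(mon,[(W,L,np.array([[358,228],[438,228],[434,375],[359,375]])*.7)],[.58,-.26,.26]); print(v,r.tolist())
p,M=mon(v); p1,q=plan(np.array([v[0],v[1],.018]),TP(M),1)
E
```

```text
[ 0.582735   -0.26024329  0.25391403] [[-2.5, -1.2], [1.9, -0.7], [0.8, 2.1], [-0.7, 1.7]]
4 [[[-0.01,-0.0,0.83],[-0.0,-0.0,0.002],1],[[-0.01,-0.01,0.83],[-0.0,-0.0,0.002],1],[[-0.01,-0.0,0.82],[-0.0,-0.0,0.002],1],[[-0.02,-0.01,0.83],[-0.001,-0.0,0.001],1]]
```

>>> drive_tool:
  motion:
    - [[-0.01,0,0.83],[0,0,0.002],1]
    - [[-0.01,-0.01,0.83],[0,0,0.002],1]
    - [[-0.01,0,0.82],[0,0,0.002],1]
    - [[-0.02,-0.01,0.6],[0,0,0],1]
    - [[0,0,0.2],[0,0,0],1]
    - [[0,0,0],[0,0,0],-1]
    - [[0,0,0],[0,0,0],-1]
    - [[0,0,0],[0,0,0],-1]
    - [[0,0,0],[0,0,0],-1]
    - [[0,0,0],[0,0,0],-1]
    - [[0,0,0],[0,0,0],-1]
    - [[0,0,0],[0,0,0],-1]
  force: 70

```text
clock: 2.95
eef_pos: [0.5839, -0.2609, 0.0214]
tool_rot: [0.611, 0.791, 0.0, 0.002]
ft_force: [-1.3, -1.0, 7.6]
finger_gap: 0.0448
```

>>> drive_tool:
  motion:
    - [[0,0,-0.3],[0,0,0],-1]
    - [[0,0,-0.8],[0,0,0],-1]
    - [[0,0,-0.9],[0,0,0],-1]
    - [[0,0,-0.9],[0,0,0],-1]
    - [[0,0,-0.9],[0,0,0],-1]
    - [[0,0,-0.7],[0,0,0],-1]
    - [[0,0,0],[0,0,0],-1]
    - [[0,0,0],[0,0,0],-1]

```text
clock: 3.75
eef_pos: [0.583, -0.2602, 0.2001]
tool_rot: [0.611, 0.791, 0.0, 0.001]
ft_force: [-0.3, 0.1, -3.3]
finger_gap: 0.0452
```

```bash
python3 - <<'E'
from h import *
st=robot.state(); im=camera("wrist"); np.save("pics/w2.npy",im); print(st["clock"],st["eef_pos"],st["tool_rot"],st["finger_gap"])
np.save("pics/w2st.npy",st,allow_pickle=True)
cv2.imwrite("pics/w2.png",cv2.resize(im[:,:,::-1],(800,600),interpolation=cv2.INTER_CUBIC))
# approach pose: monitor origin at track y=-0.16, z=+.06, tilted
p,M=track([.4976,.0542,-.2744]); T=TP(M)
g=.0185
tgt=p+M@np.array([0,-.18,.05+g]); print(tgt)
plan(tgt,T,-1,w=7)
E
```

```text
3.75 [ 0.58297064 -0.26021989  0.20010495] [6.11298023e-01 7.91400256e-01 1.45574667e-04 5.83508105e-04] 0.04516254275387248
[ 0.41585686 -0.10978513  0.12932274]
7 [[[0.67,-0.44,0.25],[-0.093,-0.025,0.094],-1],[[0.64,-0.51,0.2],[-0.093,-0.025,0.094],-1],[[0.6,-0.56,0.15],[-0.093,-0.025,0.094],-1],[[0.56,-0.62,0.1],[-0.093,-0.025,0.094],-1],[[0.52,-0.66,0.04],[-0.093,-0.026,0.094],-1],[[0.47,-0.7,-0.02],[-0.093,-0.025,0.094],-1],[[0.41,-0.72,-0.09],[-0.094,-0.026,0.095],-1]]
```

View pics/w2.png

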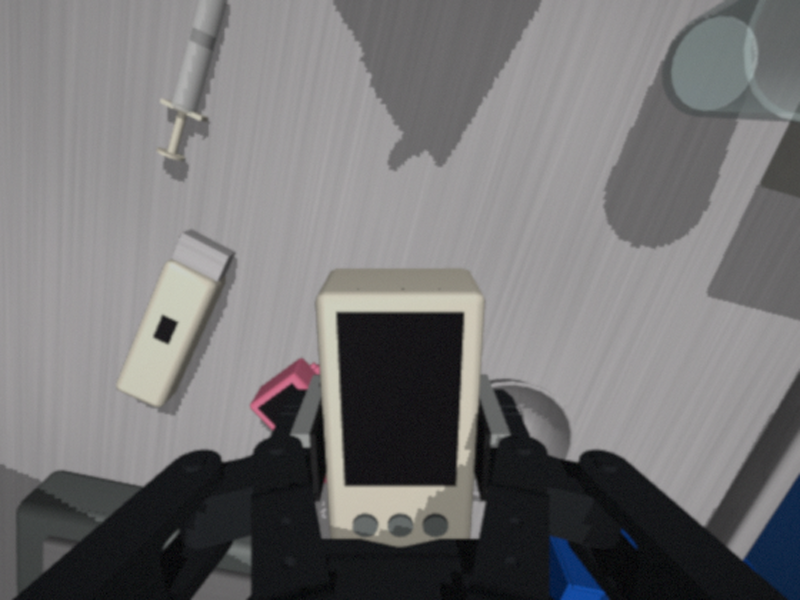

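The monitor is held squarely between the pads (top face about 318–484 px wide, gap 45 mm). Next I'll move above and behind the mouth to see the track ahead of the box.

```bash
python3 - <<'E'
from h import *
p,M=track([.4976,.0542,-.2744]); T=TP(M)
tgt=p+M@np.array([0,-.125,.08+.0187]); print(tgt)
plan(tgt,T,-1,w=6)
E
```

```text
[ 0.41622511 -0.05275115  0.15547671]
8 [[[0.76,-0.34,0.14],[-0.081,-0.022,0.082],-1],[[0.74,-0.39,0.1],[-0.082,-0.022,0.082],-1],[[0.71,-0.45,0.06],[-0.081,-0.022,0.082],-1],[[0.68,-0.49,0.02],[-0.082,-0.022,0.083],-1],[[0.65,-0.54,-0.03],[-0.081,-0.022,0.082],-1],[[0.61,-0.57,-0.07],[-0.082,-0.022,0.083],-1],[[0.57,-0.61,-0.12],[-0.081,-0.023,0.082],-1],[[0.52,-0.63,-0.18],[-0.082,-0.022,0.083],-1]]
```

>>> drive_tool:
  motion:
    - [[0.76,-0.34,0.14],[-0.081,-0.022,0.082],-1]
    - [[0.74,-0.39,0.1],[-0.082,-0.022,0.082],-1]
    - [[0.71,-0.45,0.06],[-0.081,-0.022,0.082],-1]
    - [[0.68,-0.49,0.02],[-0.082,-0.022,0.083],-1]
    - [[0.65,-0.54,-0.03],[-0.081,-0.022,0.082],-1]
    - [[0.61,-0.57,-0.07],[-0.082,-0.022,0.083],-1]
    - [[0.57,-0.61,-0.12],[-0.081,-0.023,0.082],-1]
    - [[0.52,-0.63,-0.18],[-0.082,-0.022,0.083],-1]
    - [[0,0,0],[0,0,0],-1]
    - [[0,0,0],[0,0,0],-1]
    - [[0,0,0],[0,0,0],-1]

```text
clock: 4.9
eef_pos: [0.4245, -0.0538, 0.1558]
tool_rot: [0.77, 0.583, 0.155, 0.205]
ft_force: [0.3, 0.1, -0.7]
finger_gap: 0.0448
```

```bash
python3 - <<'E'
from h import *
st=robot.state(); im=camera("wrist"); np.save("pics/w3.npy",im); print(st["clock"],st["eef_pos"],st["tool_rot"],st["joint_pos"].round(2))
np.save("pics/w3st.npy",st,allow_pickle=True)
cv2.imwrite("pics/w3.png",cv2.resize(im[:,:,::-1],(800,600),interpolation=cv2.INTER_CUBIC))
p,M=track([.4976,.0542,-.2744]);W=cam("wrist",st)
L=np.array([[135,-80,0],[-45,-80,0],[-45,46,0],[22,-31,0],[-22,-31,0],[13,-31,13],[-13,-31,13],[-13,30,13],[13,30,13]])*.001
print((proj(W,L@M.T+p)/.7).round(0).tolist())
print("tool err in track", M.T@(st["eef_pos"]-p), np.degrees((R.from_quat(st["tool_rot"]).inv()*R.from_matrix(TP(M))).as_rotvec()))
E
```

```text
4.9 [ 0.42452248 -0.05378392  0.15583813] [0.77039001 0.58341267 0.15468531 0.20542965] [-0.14 -0.83  2.33 -0.08  1.12  0.15]
[[645.0, 226.0], [299.0, 226.0], [279.0, -66.0], [430.0, 125.0], [339.0, 125.0], [412.0, 124.0], [355.0, 124.0], [351.0, -33.0], [413.0, -33.0]]
tool err in track [ 0.00733998 -0.12374579  0.0948796 ] [-0.19743313  0.08068295  0.01652333]
```

View pics/w3.png

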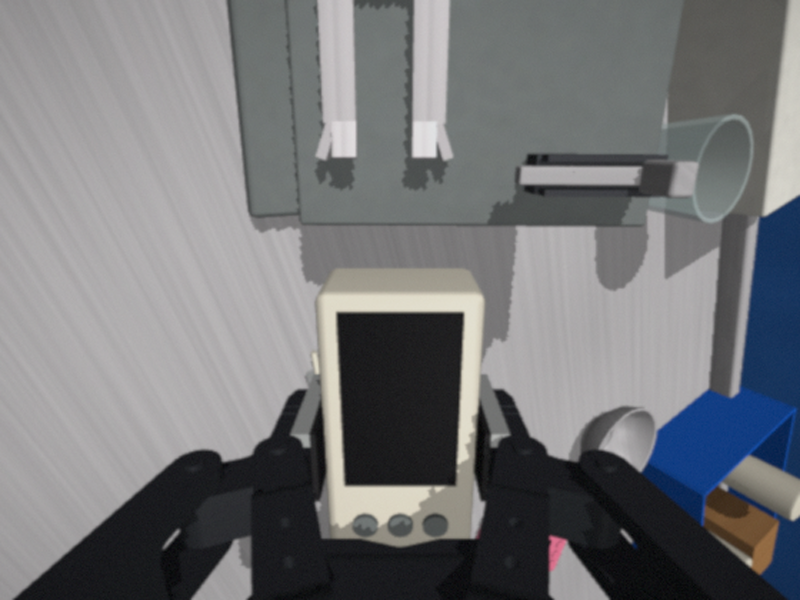

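The view shows the track with its flared mouth at about (384,122) and the lip gap at 356–413. The plate corners are at (300,223) and (647,225), all within 2–3 px of my prediction, and the keeper is open with its nose at (520,175). However, joint 2 stopped at its −0.83 limit, 7 mm short in track x. I'll refit the track and check reach with a quick planar arm model.

```bash
cat >> h.py <<'E'
def planar(k,j):  # spherical wrist, j4~0 : r,z of TCP from model [a,h,L1,L2,e,d]
    a,h,L1,L2,e,d=k; A=j[1];B=j[1]+j[2];C=B+j[4]
    return np.array([a+L1*np.sin(A)+L2*np.sin(B)+e*np.cos(B)+d*np.sin(C), h+L1*np.cos(A)+L2*np.cos(B)-e*np.sin(B)+d*np.cos(C)])
E
python3 - <<'E'
from h import *
st=[np.load(f"pics/w{i}st.npy",allow_pickle=True).item() for i in(1,2,3)]
W=cam("wrist",st[2])
L=np.array([[135,-80,0],[-45,-80,0],[13,-31,13],[-13,-31,13]])*.001
v,r=fit(track,[(W,L,np.array([[647,225],[300,223],[413,122],[356,122]])*.7)],[.4976,.0542,-.2744]);print(v,r.tolist())
J=[s["joint_pos"] for s in st]+[np.array([-1.2488,.11645,1.4422,0,1.584,-.038])]
P=[s["eef_pos"] for s in st]+[np.array([.2376,-.6316,.2306])]
rz=np.array([[np.hypot(*p[:2]),p[2]] for p in P])
f=lambda k:np.concatenate([((np.array([planar(k,j) for j in J])-rz)).ravel(), .02*(k-np.array([0,.4,.45,.45,0,.25]))])
k=least_squares(f,[0,.4,.45,.45,0,.25]).x; print(k.round(3),(f(k)[:8]*1000).round(1), [j.round(2).tolist() for j in J])
p,M=track(v)
for q in([0,-.11,.03+.019],[0,-.11,.02],[0,-.05,.02],[0,0,.02],[0,0,.08],[.15,-.053,.06],[.087,-.053,.036]):
    x=p+M@np.array(q); r0=np.hypot(x[0],x[1]); phi=np.arctan2(x[1],x[0])
    az=v[2]-phi; tz=-M[:,2]; # elevation in radial plane
    C=np.arctan2(tz[0]*np.cos(phi)+tz[1]*np.sin(phi),tz[2])
    s=least_squares(lambda j:np.r_[planar(k,[0,j[0],j[1],0,C-j[0]-j[1]])-[r0,x[2]]],[-.6,2.2])
    print(q,x.round(3),s.x.round(3),"j5",(C-s.x.sum()).round(2),"az",round(az,2),s.cost)
E
```

```text
[ 0.49859277  0.05493565 -0.27558535] [[-0.9, -0.2], [0.0, 0.6], [0.1, -0.1], [0.4, -0.2]]
[0.003 0.138 0.454 0.619 0.087 0.279] [-0.4  0.3  0.1  0.1  0.3 -0.4  0.   0.1] [[-0.46, 0.07, 1.62, -0.0, 1.45, -0.72], [-0.46, 0.05, 1.57, 0.0, 1.53, -0.72], [-0.14, -0.83, 2.33, -0.08, 1.12, 0.15], [-1.25, 0.12, 1.44, 0.0, 1.58, -0.04]]
[0, -0.11, 0.049] [ 0.445 -0.044  0.112] [-0.742  2.363] j5 1.0 az -0.18 1.511615525106378e-19
[0, -0.11, 0.02] [ 0.459 -0.048  0.087] [-0.67   2.367] j5 0.93 az -0.17 5.196638948932125e-21
[0, -0.05, 0.02] [0.475 0.01  0.087] [-0.612  2.333] j5 0.92 az -0.3 8.97040634359446e-19
[0, 0, 0.02] [0.489 0.058 0.087] [-0.547  2.291] j5 0.91 az -0.39 1.108463010515155e-17
[0, 0, 0.08] [0.46  0.066 0.139] [-0.675  2.278] j5 1.05 az -0.42 6.367338576887387e-24
[0.15, -0.053, 0.06] [ 0.58  -0.023  0.197] [-0.389  2.01 ] j5 1.01 az -0.24 1.6306957856327449e-16
[0.087, -0.053, 0.036] [ 0.539 -0.012  0.145] [-0.467  2.15 ] j5 0.95 az -0.25 9.295812413444706e-21
```

The track is refined to within 1 px, and every pose on the way is reachable. Now I'll lower behind the mouth, with the foot about 8 mm over the floor at y = −85 mm.

```bash
cat >> h.py <<'E'
TV=[.4986,.0549,-.2756]
def where(st=None):
    st=st or robot.state(); p,M=track(TV)
    print(st["clock"],"tcp in track mm",(M.T@(st["eef_pos"]-p)*1e3).round(1),"rot err deg",np.degrees((R.from_quat(st["tool_rot"]).inv()*R.from_matrix(TP(M))).as_rotvec()).round(2),"F track",(M.T@st["ft_force"]).round(1),"gap",round(st["finger_gap"],4),"j",st["joint_pos"].round(2))
def goto(x,y,z,g,**k):
    p,M=track(TV); plan(p+M@(np.array([x,y,z])*.001),TP(M),g,**k)
E
python3 - <<'E'
from h import *
where(); goto(0,-85,28,-1,v=.015)
E
```

```text
4.95 tcp in track mm [   7.1 -125.    95.5] rot err deg [-0.16  0.06  0.03] F track [-0.4  0.2 -1.3] gap 0.0448 j [-0.14 -0.83  2.33 -0.08  1.12  0.15]
6 [[[0.17,-0.03,0.28],[-0.001,0.0,0.0],-1],[[0.17,-0.03,0.28],[-0.001,0.0,0.0],-1],[[0.17,-0.03,0.28],[-0.0,0.0,0.0],-1],[[0.16,-0.03,0.28],[-0.001,0.0,0.0],-1],[[0.17,-0.03,0.28],[-0.0,0.001,0.0],-1],[[0.16,-0.03,0.29],[-0.001,0.0,0.001],-1]]
```

>>> drive_tool:
  motion:
    - [[0.17,-0.03,0.28],[0,0,0],-1]
    - [[0.17,-0.03,0.28],[0,0,0],-1]
    - [[0.17,-0.03,0.28],[0,0,0],-1]
    - [[0.16,-0.03,0.28],[0,0,0],-1]
    - [[0.17,-0.03,0.28],[0,0,0],-1]
    - [[0.16,-0.03,0.29],[0,0,0],-1]
    - [[0,0,0],[0,0,0],-1]
    - [[0,0,0],[0,0,0],-1]

```text
clock: 5.75
eef_pos: [0.4615, -0.0222, 0.0926]
tool_rot: [0.77, 0.584, 0.154, 0.205]
ft_force: [-0.2, -0.4, -2.6]
finger_gap: 0.0449
```

```bash
python3 - <<'E'
from h import *
where(); goto(0,-85,28,-1,v=.015)
E
```

```text
5.75 tcp in track mm [ -1.5 -84.3  27. ] rot err deg [-0.29  0.04  0.09] F track [-1.4 -0.4 -2.2] gap 0.0449 j [-0.03 -0.66  2.36 -0.15  0.95  0.31]
1 [[[-0.02,0.04,-0.03],[-0.006,0.001,0.002],-1]]
```

>>> drive_tool:
  motion:
    - [[0,0.04,0.02],[-0.006,0.001,0.002],-1]
    - [[0,0,0.03],[0,0,0],-1]
    - [[0,0,0.02],[0,0,0],-1]
    - [[0,0,0],[0,0,0],-1]
    - [[0,0,0],[0,0,0],-1]

```text
clock: 6.25
eef_pos: [0.4642, -0.0233, 0.0916]
tool_rot: [0.771, 0.582, 0.157, 0.207]
ft_force: [0.9, 0.5, -3.2]
finger_gap: 0.0451
```

>>> drive_tool:
  motion:
    - [[0,0,0.03],[0,0,0],-1]
    - [[0,0,0],[0,0,0],-1]
    - [[0,0,0],[0,0,0],-1]

```text
clock: 6.55
eef_pos: [0.4648, -0.0234, 0.0904]
tool_rot: [0.771, 0.582, 0.156, 0.207]
ft_force: [-0.3, -0.2, -2.6]
finger_gap: 0.0446
```

>>> drive_tool:
  motion:
    - [[0,0,0.03],[0,0,0],-1]
    - [[0,0,0],[0,0,0],-1]
    - [[0,0,0],[0,0,0],-1]

```text
clock: 6.85
eef_pos: [0.4653, -0.0235, 0.0893]
tool_rot: [0.771, 0.582, 0.156, 0.207]
ft_force: [-0.0, -0.4, -1.3]
finger_gap: 0.0446
```

```bash
python3 - <<'E'
from h import *
where()
E
```

```text
6.85 tcp in track mm [  0.4 -84.5  22. ] rot err deg [ 0.04 -0.   -0.04] F track [-0.6 -0.4 -1.2] gap 0.0446 j [-0.03 -0.65  2.36 -0.15  0.93  0.31]
```

>>> drive_tool:
  motion:
    - [[0,0,0.03],[0,0,0],-1]
    - [[0,0,0],[0,0,0],-1]
    - [[0,0,0],[0,0,0],-1]

```text
clock: 7.15
eef_pos: [0.4655, -0.0236, 0.0892]
tool_rot: [0.771, 0.582, 0.156, 0.206]
ft_force: [-30.5, 3.7, 20.6]
finger_gap: 0.0448
```

>>> drive_tool:
  motion:
    - [[0,0,0.03],[0,0,0],-1]
    - [[0,0,0],[0,0,0],-1]
    - [[0,0,0],[0,0,0],-1]

```text
clock: 7.45
eef_pos: [0.4657, -0.0238, 0.0892]
tool_rot: [0.771, 0.582, 0.155, 0.206]
ft_force: [-61.6, 7.8, 43.0]
finger_gap: 0.0448
```

```bash
python3 - <<'E'
from h import *
where()
E
```

```text
7.45 tcp in track mm [  0.7 -84.6  21.7] rot err deg [-0.09  0.04 -0.05] F track [-31.7  -9.3  68. ] gap 0.0448 j [-0.03 -0.65  2.35 -0.15  0.93  0.31]
```

The foot touches the plate floor at TCP z ≈ 21.7 mm. I'll raise it about 1 mm and slide in.

>>> drive_tool:
  motion:
    - [[0,0,-0.08],[0,0,0],-1]
    - [[0,-0.01,0],[0,0,0],-1]
    - [[0,0,0],[0,0,0],-1]
    - [[0,0,0],[0,0,0],-1]

```text
clock: 7.85
eef_pos: [0.4646, -0.0233, 0.0895]
tool_rot: [0.771, 0.582, 0.156, 0.207]
ft_force: [-0.1, -0.3, -2.1]
finger_gap: 0.0448
```

```bash
python3 - <<'E'
from h import *
where()
E
```

```text
7.85 tcp in track mm [ -0.1 -84.6  22.6] rot err deg [ 0.02  0.01 -0.04] F track [-1.1 -0.3 -1.9] gap 0.0448 j [-0.03 -0.65  2.36 -0.15  0.93  0.31]
```

>>> drive_tool:
  motion:
    - [[0.15,0,0],[0,0,0],-1]
    - [[0.15,0,0],[0,0,0],-1]
    - [[0.15,0,0],[0,0,0],-1]
    - [[0.15,0,0],[0,0,0],-1]
    - [[0.15,0,0],[0,0,0],-1]
    - [[0.15,0,0],[0,0,0],-1]
    - [[0,0,0],[0,0,0],-1]
    - [[0,0,0],[0,0,0],-1]

```text
clock: 8.65
eef_pos: [0.4744, 0.0115, 0.0898]
tool_rot: [0.77, 0.583, 0.156, 0.207]
ft_force: [-0.2, 0.2, -1.5]
finger_gap: 0.0446
```

```bash
python3 - <<'E'
from h import *
where()
E
```

```text
8.65 tcp in track mm [ -0.  -48.3  22.8] rot err deg [ 0.03 -0.01 -0.02] F track [-1.   0.1 -1.1] gap 0.0446 j [ 0.08 -0.61  2.33 -0.22  0.93  0.44]
```

No contact so far, and the nose is well into the flare. I'll continue.

>>> drive_tool:
  motion:
    - [[0.12,0,0],[0,0,0],-1]
    - [[0.12,0,0],[0,0,0],-1]
    - [[0.12,0,0],[0,0,0],-1]
    - [[0.12,0,0],[0,0,0],-1]
    - [[0,0,0],[0,0,0],-1]

```text
clock: 9.15
eef_pos: [0.4798, 0.0304, 0.0898]
tool_rot: [0.77, 0.583, 0.156, 0.207]
ft_force: [0.4, -1.1, -2.4]
finger_gap: 0.0448
```

>>> drive_tool:
  motion:
    - [[0.12,0,0],[0,0,0],-1]
    - [[0.12,0,0],[0,0,0],-1]
    - [[0.12,0,0],[0,0,0],-1]
    - [[0.12,0,0],[0,0,0],-1]
    - [[0,0,0],[0,0,0],-1]

```text
clock: 9.65
eef_pos: [0.485, 0.0488, 0.0898]
tool_rot: [0.77, 0.583, 0.156, 0.207]
ft_force: [0.2, -0.3, -2.3]
finger_gap: 0.0449
```

```bash
python3 - <<'E'
from h import *
where()
E
```

```text
9.65 tcp in track mm [ 0.  -9.5 22.9] rot err deg [ 0.03 -0.02 -0.01] F track [-0.9 -0.2 -2.1] gap 0.0449 j [ 0.18 -0.55  2.3  -0.28  0.93  0.57]
```

Now I'll push on slowly to the stop, watching the force.

>>> drive_tool:
  motion:
    - [[0.06,0,0],[0,0,0],-1]
    - [[0.06,0,0],[0,0,0],-1]
    - [[0.05,0,0],[0,0,0],-1]
    - [[0,0,0],[0,0,0],-1]
    - [[0,0,0],[0,0,0],-1]

```text
clock: 10.15
eef_pos: [0.4868, 0.0548, 0.0899]
tool_rot: [0.77, 0.582, 0.156, 0.207]
ft_force: [-0.4, 0.1, -2.1]
finger_gap: 0.0449
```

>>> drive_tool:
  motion:
    - [[0.04,0,0],[0,0,0],-1]
    - [[0,0,0],[0,0,0],-1]
    - [[0,0,0],[0,0,0],-1]

```text
clock: 10.45
eef_pos: [0.4872, 0.0562, 0.0899]
tool_rot: [0.771, 0.582, 0.156, 0.207]
ft_force: [-0.2, -1.7, -1.1]
finger_gap: 0.0448
```

>>> drive_tool:
  motion:
    - [[0.03,0,0],[0,0,0],-1]
    - [[0,0,0],[0,0,0],-1]
    - [[0,0,0],[0,0,0],-1]

```text
clock: 10.75
eef_pos: [0.4872, 0.0565, 0.0899]
tool_rot: [0.771, 0.582, 0.155, 0.207]
ft_force: [-7.3, -13.4, 2.9]
finger_gap: 0.0448
```

```bash
python3 - <<'E'
from h import *
where()
E
```

```text
10.75 tcp in track mm [ 0.1 -1.6 22.9] rot err deg [ 0.02  0.15 -0.02] F track [ -1.5 -14.9   4.1] gap 0.0448 j [ 0.2  -0.54  2.29 -0.29  0.94  0.6 ]
```

It is home: a 15 N reaction along −y at y = −1.6 mm. I'll relax the push, set it on the floor, release and retract.

>>> drive_tool:
  motion:
    - [[-0.01,0,0.03],[0,0,0],-1]
    - [[0,0,0],[0,0,0],-1]
    - [[0,0,0],[0,0,0],0.3]
    - [[0,0,0],[0,0,0],0.6]
    - [[0,0,0],[0,0,0],0.6]
    - [[0,0,0],[0,0,0],0.6]
    - [[0,0,0],[0,0,0],0.6]

```text
clock: 11.45
eef_pos: [0.488, 0.057, 0.0889]
tool_rot: [0.77, 0.582, 0.156, 0.207]
ft_force: [-0.0, -0.9, 0.0]
finger_gap: 0.0683
```

>>> drive_tool:
  motion:
    - [[0,0,-0.3],[0,0,0],0.6]
    - [[0,0,-0.4],[0,0,0],0.6]
    - [[0,0,-0.5],[0,0,0],0.6]
    - [[0,0,-0.5],[0,0,0],0.6]
    - [[0,0,0],[0,0,0],0.6]
    - [[0,0,0],[0,0,0],0.6]

```text
clock: 12.05
eef_pos: [0.4553, 0.0664, 0.1482]
tool_rot: [0.77, 0.582, 0.157, 0.207]
ft_force: [-0.9, -0.4, -0.7]
finger_gap: 0.0684
```

```bash
python3 - <<'E'
from h import *
where()
st=robot.state(); im=camera("wrist"); W=cam("wrist",st); p,M=track(TV)
im=im[:,:,::-1].copy()
L=np.array([[-23,45,50],[23,45,50],[23,-45,50],[-23,-45,50]])*.001
print((proj(W,L@M.T+p)/.7).round(0).tolist())
tab=np.array([[123,-53,56],[111,-53,56],[66,-53,30],[54,-53,30]])*.001
print("tab top/nose at 0, 12mm",(proj(W,tab@M.T+p)/.7).round(0).tolist())
cv2.imwrite("pics/w4.png",cv2.resize(im,(800,600),interpolation=cv2.INTER_CUBIC))
E
```

```text
12.05 tcp in track mm [ 0.3 -0.7 90.2] rot err deg [ 0.11 -0.05 -0.04] F track [-1.  -0.6 -0.2] gap 0.0684 j [ 0.25 -0.67  2.27 -0.28  1.09  0.6 ]
[[341.0, 243.0], [454.0, 243.0], [447.0, 433.0], [349.0, 433.0]]
tab top/nose at 0, 12mm [[663.0, 455.0], [637.0, 455.0], [526.0, 423.0], [502.0, 423.0]]
```

View pics/w4.png

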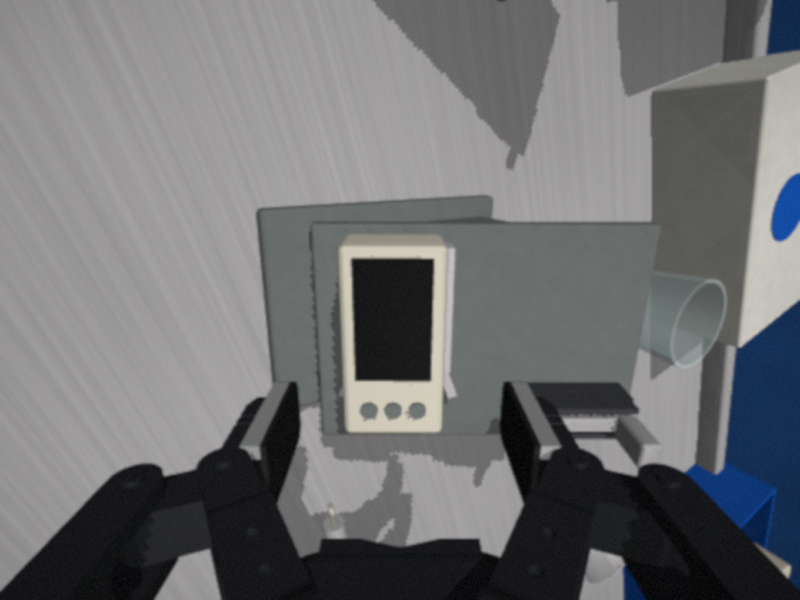

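The monitor sits home and upright where predicted. The box's −y end is at row 433, as predicted, about 1.5 mm down-slope within the play. The keeper tab is at about (637,437), still open. Next I'll close the gripper, go up-slope of the tab and push.

```bash
python3 - <<'E'
from h import *
goto(158,-53,88,-1)
E
```

```text
5 [[[-0.26,0.79,0.01],[0.0,-0.0,-0.0],-1],[[-0.26,0.79,0.01],[0.0,-0.0,-0.0],-1],[[-0.26,0.79,0.01],[0.0,-0.0,-0.0],-1],[[-0.26,0.79,0.0],[0.0,-0.0,-0.0],-1],[[-0.26,0.79,0.01],[0.001,-0.0,-0.001],-1]]
```

>>> drive_tool:
  motion:
    - [[0,0,0],[0,0,0],-1]
    - [[0,0,0],[0,0,0],-1]
    - [[-0.26,0.79,0],[0,0,0],-1]
    - [[-0.26,0.79,0],[0,0,0],-1]
    - [[-0.26,0.79,0.01],[0,0,0],-1]
    - [[-0.26,0.79,0.01],[0,0,0],-1]
    - [[-0.26,0.79,0.01],[0,0,0],-1]
    - [[0,0,0],[0,0,0],-1]
    - [[0,0,0],[0,0,0],-1]
    - [[0,0,0],[0,0,0],-1]

```text
clock: 13.1
eef_pos: [0.5727, -0.021, 0.2246]
tool_rot: [0.771, 0.583, 0.156, 0.206]
ft_force: [-0.9, -0.3, 0.5]
finger_gap: 0.0
```

>>> drive_tool:
  motion:
    - [[0,0,0.4],[0,0,0],-1]
    - [[0,0,0.4],[0,0,0],-1]
    - [[0,0,0.4],[0,0,0],-1]
    - [[0,0,0],[0,0,0],-1]
    - [[0,0,0],[0,0,0],-1]

```text
clock: 13.6
eef_pos: [0.5963, -0.0279, 0.1833]
tool_rot: [0.771, 0.582, 0.156, 0.206]
ft_force: [0.9, 0.1, 0.3]
finger_gap: 0.0003
```

```bash
python3 - <<'E'
from h import *
where()
E
```

```text
13.6 tcp in track mm [157.6 -53.1  39.9] rot err deg [-0.04  0.02 -0.04] F track [ 0.8  0.3 -0.2] gap 0.0003 j [-0.03 -0.34  2.   -0.15  0.98  0.3 ]
```

>>> drive_tool:
  motion:
    - [[0,-0.2,0],[0,0,0],-1]
    - [[0,-0.2,0],[0,0,0],-1]
    - [[0,-0.2,0],[0,0,0],-1]
    - [[0,-0.2,0],[0,0,0],-1]
    - [[0,-0.2,0],[0,0,0],-1]
    - [[0,-0.2,0],[0,0,0],-1]
    - [[0,-0.15,0],[0,0,0],-1]
    - [[0,0,0],[0,0,0],-1]
    - [[0,0,0],[0,0,0],-1]

```text
clock: 14.5
eef_pos: [0.5512, -0.015, 0.1569]
tool_rot: [0.771, 0.582, 0.156, 0.206]
ft_force: [-0.2, -0.1, -0.3]
finger_gap: -0.0001
```

```bash
python3 - <<'E'
from h import *
where()
E
```

```text
14.5 tcp in track mm [103.8 -53.   40.5] rot err deg [ 0.01  0.   -0.04] F track [-0.3 -0.2 -0.2] gap -0.0001 j [-0.   -0.44  2.12 -0.16  0.97  0.33]
```

>>> drive_tool:
  motion:
    - [[0,-0.1,0],[0,0,0],-1]
    - [[0,-0.1,0],[0,0,0],-1]

```text
clock: 14.7
eef_pos: [0.5448, -0.0132, 0.1532]
tool_rot: [0.771, 0.582, 0.157, 0.207]
ft_force: [1.7, 0.6, 2.2]
finger_gap: 0.0001
```

>>> drive_tool:
  motion:
    - [[0,-0.1,0],[0,0,0],-1]
    - [[0,-0.06,0],[0,0,0],-1]

```text
clock: 14.9
eef_pos: [0.5391, -0.0116, 0.1498]
tool_rot: [0.77, 0.582, 0.156, 0.207]
ft_force: [1.8, -1.1, 1.4]
finger_gap: -0.0001
```

>>> drive_tool:
  motion:
    - [[0,-0.05,0],[0,0,0],-1]
    - [[0,0,0],[0,0,0],-1]

```text
clock: 15.1
eef_pos: [0.5375, -0.0111, 0.1487]
tool_rot: [0.771, 0.582, 0.156, 0.207]
ft_force: [0.6, 0.0, 1.4]
finger_gap: 0.0001
```

```bash
python3 - <<'E'
from h import *
where()
E
```

```text
15.1 tcp in track mm [ 87.3 -53.   40.5] rot err deg [ 0.02  0.   -0.04] F track [1.2 0.2 0.9] gap 0.0001 j [ 0.01 -0.47  2.15 -0.17  0.96  0.34]
```

Pushing with about 2 N, and the stop isn't reached yet. I'll continue in small steps.

>>> drive_tool:
  motion:
    - [[0,-0.05,0],[0,0,0],-1]
    - [[0,-0.05,0],[0,0,0],-1]
    - [[0,0,0],[0,0,0],-1]

```text
clock: 15.4
eef_pos: [0.5353, -0.0105, 0.148]
tool_rot: [0.77, 0.582, 0.158, 0.208]
ft_force: [14.2, -4.5, -0.2]
finger_gap: 0.0001
```

>>> drive_tool:
  motion:
    - [[0,-0.05,0],[0,0,0],-1]
    - [[0,0,0],[0,0,0],-1]

```text
clock: 15.6
eef_pos: [0.5347, -0.0103, 0.1481]
tool_rot: [0.77, 0.582, 0.159, 0.209]
ft_force: [25.8, -8.3, -0.5]
finger_gap: 0.0004
```

```bash
python3 - <<'E'
from h import *
where()
E
```

```text
15.6 tcp in track mm [ 84.5 -52.9  41.4] rot err deg [ 0.43 -0.03 -0.04] F track [ 23.2  -0.9 -13.9] gap 0.0004 j [ 0.01 -0.49  2.16 -0.17  0.96  0.35]
```

The keeper is hard against its end stop (25 N). I'll back off, retract and take a last look.

>>> drive_tool:
  motion:
    - [[0,0.2,0],[0,0,0],-1]
    - [[0,0.2,0],[0,0,0],-1]
    - [[0,0,-0.6],[0,0,0],-1]
    - [[-0.2,0,-0.8],[0,0,0],-1]
    - [[-0.8,0,-0.2],[0,0,0],-1]
    - [[-0.9,0,-0.1],[0,0,0],-1]
    - [[-0.5,0,0],[0,0,0],-1]
    - [[0,0,0],[0,0,0],-1]
    - [[0,0,0],[0,0,0],-1]

```text
clock: 16.5
eef_pos: [0.487, -0.097, 0.2127]
tool_rot: [0.771, 0.582, 0.156, 0.207]
ft_force: [-0.1, 0.7, -0.4]
finger_gap: 0.0
```

```bash
python3 - <<'E'
from h import *
where()
s=camera("scene");t=camera("top");p,M=track(TV)
L=np.array([[23,-45,50],[23,45,50],[-23,45,50],[-23,-45,50],[68,-53,56],[11,-53,30]])*.001
S=cam("scene");k=4;x0,y0=240,170
print("scene crop pred",((proj(S,L@M.T+p)-[x0,y0])*8).round(0).tolist())
A=cv2.resize(s[y0:y0+75,x0:x0+100,::-1],(800,600),interpolation=cv2.INTER_CUBIC)
cv2.imwrite("pics/end1.png",A)
cv2.imwrite("pics/end2.png",cv2.resize(t[:,:,::-1],(800,600),interpolation=cv2.INTER_CUBIC))
E
```

```text
16.5 tcp in track mm [  97.5 -149.3  108.5] rot err deg [ 0.02  0.03 -0.12] F track [-0.5  0.7 -0.1] gap 0.0 j [-0.24 -0.63  2.15 -0.02  1.11  0.05]
scene crop pred [[336.0, 125.0], [618.0, 206.0], [656.0, 161.0], [383.0, 84.0], [265.0, 141.0], [313.0, 167.0]]
```

View pics/end1.png

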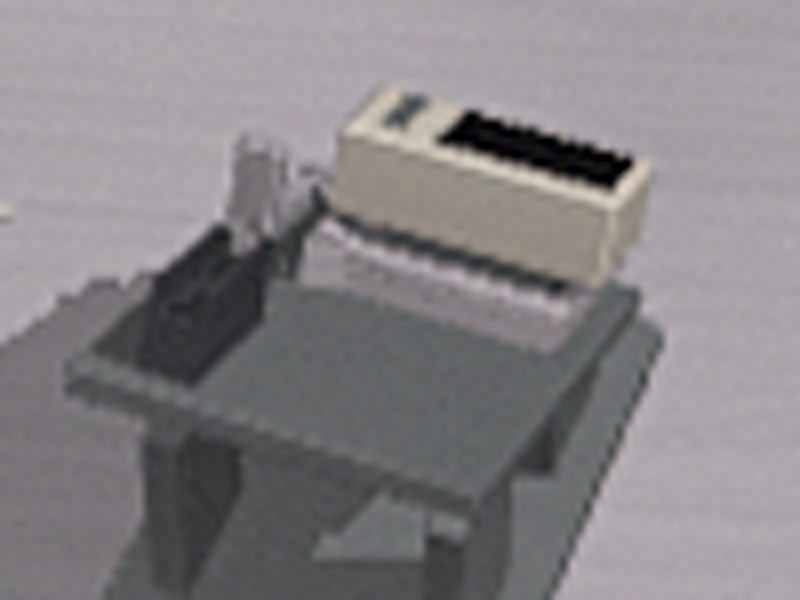

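View pics/end2.png

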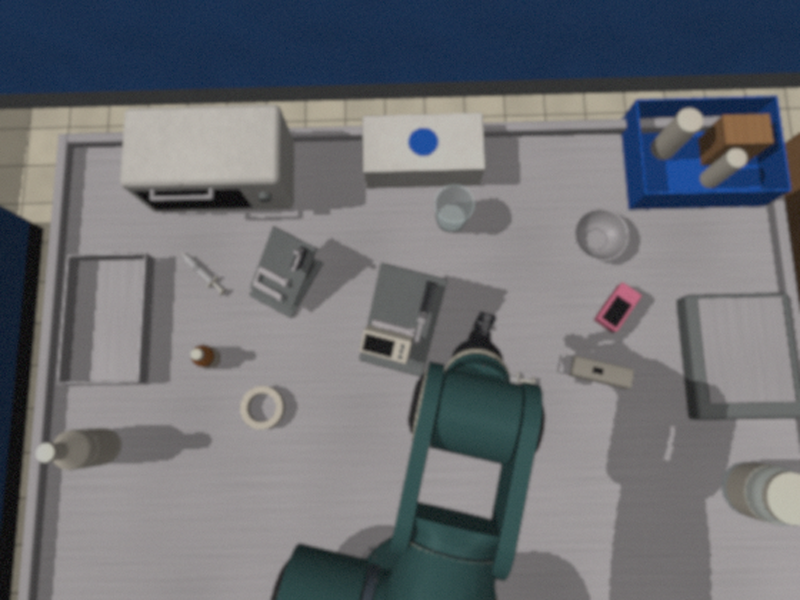

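In the crop, the box's corners (340,130), (612,210) and (652,160) match the predicted home pose to within 1 camera pixel. The tab top is at about (255,140), against (265,141) predicted for fully shut. In the top view everything else visible is in its place and the arm is clear, so I'm handing in.

```bash
python3 -c "
from plant import robot
print(robot.finish_job())"
```

```text
the job is handed in; nothing more can be done
None
```

The monitor is fully home in the larger dock's track and the keeper bar is pushed fully across behind it. I handed the job in at about 16.6 s, and it gave no verdict.

- **Home in the track:** sliding in met no resistance until the end stop, which pushed back with about 15 N. The TCP read −1.6 mm along the track there, within calibration error. In the last picture the box corners match the predicted home pose to within 1 camera pixel. A wrist view after release showed the box about 1.5 mm down-slope, within the track's play.
- **Keeper shut:** the bar moved with about 2 N and then met its end stop at about 25 N. The TCP was then at track x = 84.5 mm, against about 87.5 mm estimated beforehand. The tab shows within about 1.3 camera pixels of its predicted shut position.
- **Other things on the table:** all those visible in the last top view are where they started. One syringe was mostly hidden under the arm, so I couldn't check it.
- **What went off plan:** joint 2 stopped at its range limit during the approach, leaving the tool 7 mm short, which I corrected. A touch-down to find the track floor briefly pressed the foot on the plate with about 75 N at the wrist. That is under the 120 N wrist limit, and it was the held monitor in contact, not the arm or gripper body.

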